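# Nib change: heat pen upright over the sink

### The job

The heat pen's nib is due for a change. Press the red button on the base of the white stand fully down to switch the pen off while the pen is still in its sleeve, then draw the pen out, turn it upright with the nib straight down, and hold it over the middle of the small ceramic sink with the nib about 5 cm above the rim, so that the loose nib will drop into the basin. Finish while holding it there, still in the gripper and steady; leave the bunk bed, bar stool, knob tin and sink where they stand.

Things in the scene. Friction and masses are not known exactly. Their poses are not given: they have to be found in the camera images.
- stand: White plastic heat pen stand, fixed. Base slab 170 x 84 x 18 mm, from 103 mm in front (-x) to 67 mm behind (+x) the origin at its underside; z up. Red button at the -x end. A white sleeve (tube, outside 23, bore 17, length 50 mm) on a post leans: its axis lies in the stand's x-z plane, 50 degrees off vertical, upper end towards +x.
- power (a joint): Travel of the red push button in m: 0 up, 0.005 fully down; pushed straight down, a spring returns it; about 4 N at the bottom of its travel.
- power_top (a point): Centre of the red button's top face (button diameter 22 mm) on the stand's base, 68 mm to the stand's -x side of its origin, in a slightly wider grey housing.
- sleeve_mouth (a point): Centre of the upper mouth of the sleeve, in the stand's frame at x 36, y 0, z 82 mm; its axes are the stand's (not tilted).
- pen: Round heat pen, 165 mm, about 60 g. Origin at the nib tip, z from nib to tail. Brass nib 0-20 mm, steel shank (diameter 14) 20-70, black collar (22) 70-76, orange handle (18) 76-161, black cap to 165. Starts in the sleeve along its axis, tail up, collar on the mouth, shank and nib inside and below: draw it over 75 mm along its axis to free it.
- pen_nib (a point): Tip of the pen's nib.
- pen_grip (a point): Point on the pen's axis 120 mm from the nib tip, middle of the orange handle (18 mm diameter): a good place to grip.
- nib_seat (a point): Point of the stand where the nib's tip is while the pen sits in the sleeve.
- sink: Miniature white ceramic sink, loose, 300 g: open box 90 (x) x 70 (y) x 30 mm high, walls and floor 5 mm, basin inside 80 x 60 mm, with a deck 17 mm deep behind it (+x side) carrying a steel tap 19 mm above the rim. Origin at the underside, below the middle of the basin.
- sink_rim (a point): Centre of the basin's opening, at rim height (30 mm above its underside); its axes are the sink's.
- bed: Birch miniature bunk bed, loose, 90 (x) x 200 (y) x 150 mm high, origin at the centre of its underside. Bystander.
- stool: Chrome miniature bar stool with a red seat, loose, 42 mm diameter foot, 75 mm high, origin at the centre of its underside. Bystander.
- tin: Brass knob tin with a dark lid knob, loose, 63 mm diameter, 53 mm high, origin at the centre of its underside. Bystander.
There are look-alikes about, which are no part of the job. Of the things that look like the stand, the largest one is meant.

How it is judged:
On the way, in this order (a step that is already met when the one before it is completed fails the run):
1. the button is pressed down while the pen sits in its sleeve (value of joint power above 0.004 m and distance between pen_nib and nib_seat below 0.012 m), for 0.1 s.
2. the pen is drawn out of the sleeve, held by the fingers (distance between pen_nib and nib_seat above 0.075 m and contact force between pen and the fingers above 1 N and contact force between pen and stand below 0.1 N), for 0.1 s.
At the end, for the whole second after the job is handed in: Pen in the fingers, touching nothing else, still, nib down within 12 degrees of upright, nib tip over the basin (34 mm of centre along its length, 26 mm across) and 25 to 85 mm above the rim; bed, stool, tin and sink upright within 15 mm of their starts (angle between pen's own z axis and vertical below 0.21 rad and x of pen_nib in the frame of sink_rim between -0.034 and 0.034 m and y of pen_nib in the frame of sink_rim between -0.026 and 0.026 m and z of pen_nib in the frame of sink_rim between 0.025 and 0.085 m and contact force between pen and the fingers above 1 N and linear speed of pen below 0.03 m/s and contact force between pen and bed below 0.1 N and contact force between pen and stool below 0.1 N and contact force between pen and tin below 0.1 N and contact force between pen and sink below 0.1 N and contact force between pen and stand below 0.1 N and distance of each of bed, stool, tin, sink from where it was at the start of the episode below 0.015 m and angle between each of bed, stool, tin, sink's own z axis and vertical below 0.1 rad); the arm keeps its last pose, push and grip.
It fails at once if the bunk bed is pushed out of place or over (distance of bed from where it was at the start of the episode above 0.015 m or angle between bed's own z axis and vertical above 0.2 rad).
It fails at once if the bar stool is pushed out of place or over (distance of stool from where it was at the start of the episode above 0.015 m or angle between stool's own z axis and vertical above 0.2 rad).
It fails at once if the knob tin is pushed out of place or over (distance of tin from where it was at the start of the episode above 0.015 m or angle between tin's own z axis and vertical above 0.2 rad).
It fails at once if the sink is pushed out of place or over (distance of sink from where it was at the start of the episode above 0.015 m or angle between sink's own z axis and vertical above 0.2 rad).
It also fails if it takes over 50 s, if anything falls off the work surface, if the arm or the gripper's body presses on something with over 40 N, if the wrist force passes 120 N, or if a joint passes its speed limit or range.

### The arm

A 6-joint arm with a two-finger parallel gripper is mounted at the origin on the work surface. World frame = base frame: x ahead of the robot, y to its left, z up, the work surface at z = 0. Lengths are in m, angles in rad, forces in N, time in s.
With the tool pointing down it reaches from about 0.375 to 0.9 m from the base axis. Payload 3.1 kg.
Tool frame: the origin (TCP) lies at the very end of the fingers, on their centre line; the grasp point (between the pads) lies 19 mm behind it; z points along the fingers, y is the line along which they close (so a half turn about z gives the same grasp; the last joint's range is limited). The gripper opens to 85 mm and grips with 20 to 120 N. Pads are 22 mm wide; open, the fingers measure 114 mm over their backs; the gripper's body (76 mm by 85 mm) begins 54 mm behind the grasp point. The pads swing forward as they close: fully open they stand 13 mm farther back than shut.
Start: joints at [-1.331, 0.527, 1.433, -0, 1.181, -0.178], TCP at [0.254, -0.571, 0.231] pointing down, gripper open.
Joint ranges: [-3.08, 3.08], [-0.75, 2.2], [0.22, 2.44], [-1.43, 4.57], [0, 2.65], [-2.85, 2.85]. Speed limits (rad/s): [2.79, 2.79, 3.14, 3.14, 3.14, 3.14].

### API

Orientations are given as [roll, pitch, yaw] about the fixed x, y, z axes, in that order (R = Rz(yaw) Ry(pitch) Rx(roll)).
In Python, from workcell import status, capture, calibration, env gives the robot as it stands.
- The arm moves only by the tool arm_command, never from a script. Its arguments are lists of equal length, an entry for each row: "translation": the shift along the tool's x, y, z in cm, a list of three; "twist": the turn about the tool's z in rad; "grip": the finger opening in cm, from 0 to 8.54. In form: {"translation": [[dx, dy, dz], ...], "twist": [twist, ...], "grip": [grip, ...]}. A call has 1 to 12 rows; each row shifts and turns the commanded pose from where the row before left it, along the tool's axes as they then stand; what a row does not reach is not made up. A row lasts 1/10 s, in which the tool goes at most 50 mm and 8.59 degrees, less where a joint would pass 70% of its speed; a pose out of reach is approached as far as the arm can. A call with a gripper value outside its range is refused whole. The fingers move at their own pace and stop on an object; "newtons" is the grip in N (left out, the last holds). Time passes only in rows, so rows that do not move let the fingers close. It gives the time, the measured TCP pose, the force, the opening and the grip force at its end, in the units of the state.
- status.observe(): the state, without advancing time (a new reading comes with each control period).
- capture(name): name is "side" or "top" or "wrist"; returns (picture, depth): 400x640x3 uint8, red, green, blue; 400x640 float32, m along the optical axis (not along the pixel's ray), 0 where there is no reading.
- calibration(name): a dict with "camera_matrix" (3x3 intrinsics, pixels), "distortion" ([k1, k2, p1, p2, k3] as OpenCV has them; the pictures are not rectified), "pose" (4x4, takes a point from camera to world coordinates); the wrist camera has in their place "mount" (4x4, takes a point from camera to tool coordinates, whose origin is the TCP and whose axes are the flange's). Camera axes: x right, y up, looking along -z (the intrinsics and any distortion apply to the point x, -y, -z); pixel columns grow to the right and rows downward; lengths in m; the calibration is good to about 2 mm. A picture is of the moment at which its call begins: read the wrist's pose just before it. calibration takes no time and is no camera call.
- env.finish_job(): hands the job in; it is judged then, once.
The state is a dict: "t": time; "q": joint angles; "qvel": joint speeds; "joint_torque": joint torques, N m; "ee_pos": TCP position; "ee_rot": TCP orientation; "ft_force": force on the tool from outside, world axes, zero at the start; "moment": the same for the moment, N m; "finger_gap": finger opening in m; "finger_force": force on a finger pad.
Only numpy, scipy, OpenCV 4.12 (cv2) and the standard library are available. Lean on these libraries where they do the work, as an engineer would, in place of code of your own. Each camera call takes 0.05 s, during which the arm holds its last target. There are 200 camera calls.

## Working session

There is one attempt and no reset: what is moved stays moved. The work goes in short steps, Python scripts to look and compute and a tool call to move; the robot and the scene stay as the last step left them, time stands still between calls to the robot, and variables do not carry over. Pictures are saved under pics/ and viewed, at most 10 in all, crops included, and the job is handed in when it is done.

Besides the shell and the picture viewer there is one more tool, called after "Call:" by a JSON object that holds its "api" and its "payload", one argument or row to a line. arm_command: Moves the arm, as the interface text tells. Its arguments: {"type":"object","properties":{"translation":{"type":"array","items":{"type":"array","items":{"type":"number"}}},"twist":{"type":"array","items":{"type":"number"}},"grip":{"type":"array","items":{"type":"number"}},"newtons":{"type":"number"}},"required":["translation","twist","grip"]}

```bash
mkdir -p pics; cat > h.py <<'E'
import numpy as np, cv2
from workcell import status, capture, calibration, env
from scipy.spatial.transform import Rotation as R
def toolT():
    s=status.observe(); T=np.eye(4); r=np.array(s['ee_rot'],float)
    T[:3,:3]=R.from_euler('xyz',r).as_matrix() if r.size==3 else (R.from_quat(r).as_matrix() if r.size==4 else r.reshape(3,3))
    T[:3,3]=s['ee_pos']; return T
def cam(n):
    T=toolT() if n=='wrist' else None
    im,d=capture(n); c=calibration(n)
    P=np.array(c['pose']) if T is None else T@np.array(c['mount'])
    return im,d,np.array(c['camera_matrix'],float),np.array(c['distortion'],float),P
def cloud(c):
    im,d,K,D,P=c; h,w=d.shape
    u,v=np.meshgrid(np.arange(w),np.arange(h))
    n=cv2.undistortPoints(np.stack([u,v],-1).reshape(-1,1,2).astype(float),K,D).reshape(h,w,2)
    X=np.stack([n[...,0]*d,-n[...,1]*d,-d],-1)@P[:3,:3].T+P[:3,3]
    X[d==0]=np.nan; return X
def save(n,im): cv2.imwrite('pics/'+n,im[...,::-1])
E
python3 - <<'E'
from h import *
print(status.observe())
for n in ['side','top','wrist']:
    c=cam(n); np.savez(n+'0.npz',*c); 
    print(n,np.round(c[4],3).tolist(),c[2].round(1).tolist(),c[3])
    save(n+'0.png',c[0])
E
```

```text
{'t': 0.0, 'q': array([-1.33148906e+00,  5.28470955e-01,  1.43390635e+00,  5.08254283e-06,
        1.18138979e+00, -1.78526173e-01]), 'qvel': array([ 0.00047522, -0.00096174,  0.00023274, -0.00146181,  0.00014779,
        0.0004005 ]), 'joint_torque': array([-7.72729290e-04, -4.42353094e+01, -1.78023881e+01, -3.67002694e-04,
        8.27516225e-03, -4.46345041e-06]), 'ee_pos': array([ 0.25345425, -0.57051931,  0.23032939]), 'ee_rot': array([-3.13945360e+00, -3.90759020e-04,  4.17831088e-01]), 'ft_force': array([-0.2634777 ,  0.64207487, -0.37210274]), 'moment': array([ 0.00422561, -0.03038146,  0.02064136]), 'finger_force': 0.0, 'finger_gap': 0.0852631162012921}
side [[-0.775, 0.313, -0.549, 0.151], [-0.631, -0.362, 0.686, 0.587], [0.015, 0.878, 0.478, 0.485], [0.0, 0.0, 0.0, 1.0]] [[386.1, 0.0, 323.3], [0.0, 386.1, 198.0], [0.0, 0.0, 1.0]] [-0.0705243  0.         0.         0.         0.       ]
top [[0.019, 0.991, -0.131, 0.463], [-1.0, 0.016, -0.02, 0.044], [-0.018, 0.132, 0.991, 1.093], [0.0, 0.0, 0.0, 1.0]] [[489.9, 0.0, 318.3], [0.0, 489.9, 190.2], [0.0, 0.0, 1.0]] [-0.14317012  0.          0.          0.          0.        ]
wrist [[0.406, 0.869, 0.285, 0.326], [-0.914, 0.386, 0.124, -0.539], [-0.002, -0.31, 0.951, 0.372], [0.0, 0.0, 0.0, 1.0]] [[355.1, 0.0, 318.8], [0.0, 355.1, 204.0], [0.0, 0.0, 1.0]] [-0.06936112  0.          0.          0.          0.        ]
```

View pics/top0.png

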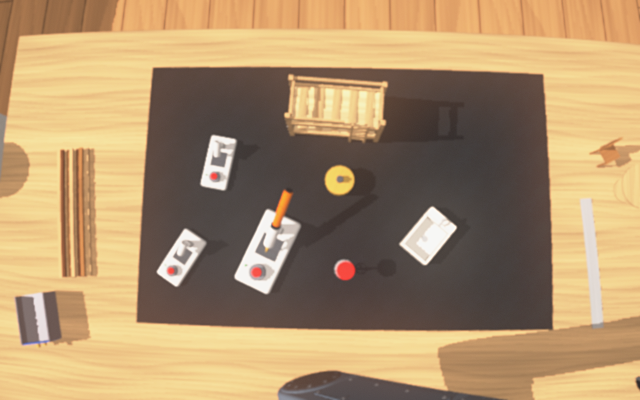

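View pics/side0.png

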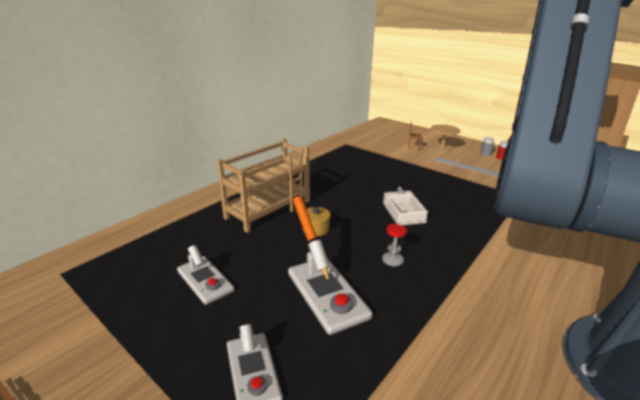

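The top view shows three white stands, at (268,250), (219,162) and (182,257). The one at (268,250) is clearly the largest and the only one with the orange pen, so it's the one meant. Also visible are the sink (429,236), tin (340,180), stool (345,270) and bed (336,108). Next I'll measure and confirm with a crop.

```bash
cat > m.py <<'E'
from h import *
def load(n): z=np.load(n+'0.npz'); return [z['arr_%d'%i] for i in range(5)]
for n in ['top','side']:
    c=load(n); X=cloud(c); im=c[0].astype(int); hsv=cv2.cvtColor(c[0],cv2.COLOR_RGB2HSV).astype(int)
    r,g,b=im[...,0],im[...,1],im[...,2]
    ok=np.isfinite(X[...,2])
    red=ok&(r>150)&(g<80)&(b<80)
    k,l,st,ce=cv2.connectedComponentsWithStats(red.astype(np.uint8))
    for i in range(1,k):
        if st[i,4]>25: p=X[l==i]; print(n,'red',ce[i].round(1),st[i,4],np.nanmedian(p,0).round(4),((np.nanmin(p,0)+np.nanmax(p,0))/2).round(4))
    og=ok&(hsv[...,0]>8)&(hsv[...,0]<17)&(hsv[...,1]>190)&(r>150)&(X[...,2]>.06)&(X[...,2]<.25)
    k,l,st,ce=cv2.connectedComponentsWithStats(og.astype(np.uint8))
    for i in range(1,k):
        if st[i,4]>60:
            p=X[l==i]; m=p.mean(0); d=np.linalg.svd(p-m)[2][0]; d*=np.sign(d[2]); t=(p-m)@d
            print(n,'orange',ce[i].round(1),st[i,4],m.round(4),'dir',d.round(3),'tilt',np.degrees(np.arccos(d[2])).round(1),'az',np.degrees(np.arctan2(d[1],d[0])).round(1),t.min().round(3),t.max().round(3))
    wh=ok&(hsv[...,1]<60)&(hsv[...,2]>150)
    k,l,st,ce=cv2.connectedComponentsWithStats(wh.astype(np.uint8))
    for i in range(1,k):
        if st[i,4]>200:
            p=X[l==i]; z=p[:,2]
            if np.median(z)>.2 or np.median(z)<.008: continue
            for lo,hi in [(.012,.024),(.024,.036)]:
                q=p[(z>lo)&(z<hi)]
                if len(q)>60:
                    rc=cv2.minAreaRect((q[:,:2]*1000).astype(np.float32)); print(n,'white',ce[i].round(0),st[i,4],lo,len(q),'z',np.median(q[:,2]).round(4),np.round(rc[0],1),np.round(rc[1],1),round(rc[2],1))
    # obstacles
    for nm,(u,v) in dict(tin=(340,180),stool=(345,270),bed=(336,108)).items():
        if n=='top': print(nm,X[v,u].round(3))
c=load('top'); save('crop.png',cv2.resize(c[0][120:310,140:380],None,fx=3,fy=3,interpolation=cv2.INTER_CUBIC))
E
python3 m.py
```

```text
top red [346.1 270.8] 233 [0.4308 0.0045 0.0767] [0.4288 0.0025 0.0395]
top orange [282.5 208. ] 142 [0.5539 0.1347 0.1211] dir [ 0.737 -0.343  0.583] tilt 54.4 az -24.9 -0.048 0.038
top white [218. 162.] 1166 0.012 822 z 0.0151 [666.3 292.9] [ 57.6 119.6] 80.2
top white [428. 236.] 1782 0.012 104 z 0.0166 [ 508.3 -174.9] [ 70.3 104.5] 50.4
top white [428. 236.] 1782 0.024 573 z 0.0315 [ 509.3 -176.4] [ 72.3 108.1] 50.7
top white [266. 252.] 2443 0.012 1952 z 0.0197 [469. 176.] [ 84.4 170. ] 66.0
top white [266. 252.] 2443 0.024 162 z 0.0308 [462.2 176.6] [ 75. 149.] 65.0
top white [181. 257.] 1261 0.012 927 z 0.0149 [450.5 368.4] [ 58.8 118.4] 58.7
top white [ 40. 317.] 575 0.024 472 z 0.0304 [303.3 697.1] [111.8  40.8] 19.8
tin [0.623 0.019 0.056]
stool [0.432 0.006 0.073]
bed [0.766 0.03  0.108]
side red [500.4 153.2] 54 [ 0.433  -0.7012  0.0218] [ 0.4341 -0.6997  0.0224]
side red [396.1 230.3] 174 [0.4303 0.0121 0.0777] [ 0.448  -0.0226  0.0411]
side red [211.  281.2] 44 [0.6309 0.3018 0.0287] [0.6317 0.3006 0.0267]
side red [340.6 299.2] 116 [0.4221 0.1992 0.0406] [0.4228 0.1959 0.0372]
side red [255.4 382.5] 92 [0.42   0.3885 0.029 ] [0.4204 0.3876 0.0269]
side orange [304.  217.4] 385 [0.5534 0.1399 0.1173] dir [ 0.74  -0.326  0.589] tilt 53.9 az -23.7 -0.042 0.043
side white [159. 101.] 70948 0.012 904 z 0.018 [1914.3 -937.6] [  35.  2542.6] 0.1
side white [159. 101.] 70948 0.024 904 z 0.0301 [1915.8 -943.8] [  31.8 2549.3] 0.0
side white [405. 208.] 1048 0.012 314 z 0.0182 [ 509.  -175.7] [ 68.7 108.4] 51.3
side white [405. 208.] 1048 0.024 420 z 0.0314 [ 508.  -176.2] [ 69.9 106.8] 50.5
side white [325. 293.] 2283 0.012 1748 z 0.0199 [467.7 177. ] [ 81.1 166.7] 66.0
side white [200. 278.] 813 0.012 564 z 0.0147 [666.  295.3] [ 55.5 119. ] 80.6
side white [249. 368.] 1456 0.012 1193 z 0.0149 [450.6 369.7] [ 55.  118.4] 59.2
```

View pics/crop.png

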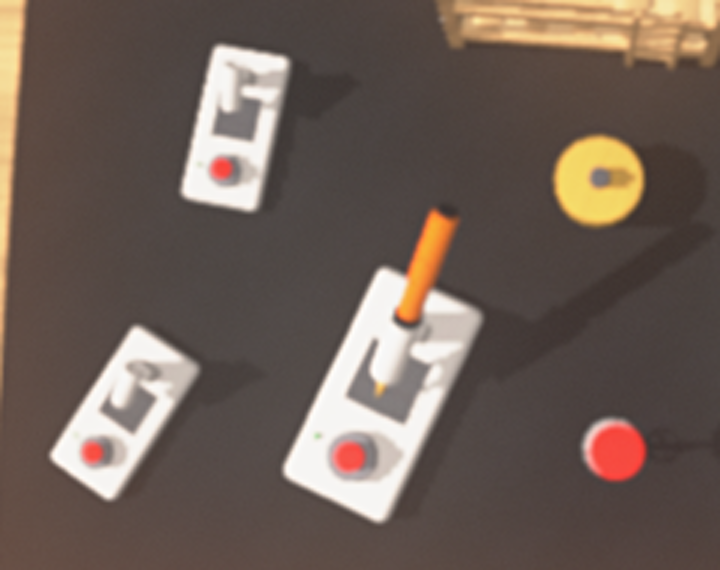

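The crop confirms it. The largest stand's footprint measures 84 x 170 mm, against about 58 x 119 for the others. Its button is at crop (350,457) and the pen runs from (408,320) to (447,210). I'll twist to yaw -0.42 with the gripper closed, and settle which way the sink faces in the same step.

Call:
{"api": "arm_command", "payload": {
  "translation": [
    [0,0,0],
    [0,0,0],
    [0,0,0],
    [0,0,0],
    [0,0,0],
    [0,0,0]
  ],
  "twist": [0.14,0.14,0.14,0.14,0.14,0.14],
  "grip": [0,0,0,0,0,0]
}}

```text
t: 0.75
ee_pos: [0.2536, -0.5709, 0.2309]
ee_rot: [-3.141, 0.001, -0.428]
ft_force: [-0.4, 0.2, 0.5]
finger_gap: 0.0001
finger_force: 0.0
```

```bash
cat >> h.py <<'E'
def go(x,y,z):
    T=toolT(); d=T[:3,:3].T@(np.array([x,y,z])-T[:3,3])*100
    e=R.from_matrix(T[:3,:3]).as_euler('xyz'); print('pos',T[:3,3].round(4),'rpy',e.round(4),'delta cm',d.round(2),'|d|',np.linalg.norm(d).round(1))
E
python3 - <<'E'
from h import *
for n in ['top','side']:
    z=np.load(n+'0.npz'); c=[z['arr_%d'%i] for i in range(5)]; X=cloud(c)
    a=np.radians(-39.4); ex=np.array([np.cos(a),np.sin(a)]); ey=np.array([-ex[1],ex[0]])
    q=X[...,:2]-np.array([.5087,-.176]); s=np.stack([q@ex,q@ey],-1)
    m=(abs(s[...,0])<.06)&(abs(s[...,1])<.04)
    for nm,mm in [('floor',m&(X[...,2]<.02)&(abs(s[...,0])<.045)&(abs(s[...,1])<.028)),('tap',m&(X[...,2]>.038)&(X[...,2]<.06))]:
        print(n,nm,mm.sum(),s[mm].mean(0) if mm.any() else '', X[mm].mean(0) if mm.any() else '')
go(.48,-.15,.231)
E
```

```text
top floor 890 [-0.0053844  -0.00021775] [ 0.50440108 -0.17275062  0.00718941]
top tap 23 [ 0.03596404 -0.00029354] [ 0.5363043  -0.1990543   0.04986783]
side floor 192 [ 0.01945984 -0.00777454] [ 0.51880253 -0.1943594   0.01062834]
side tap 18 [ 0.03705203 -0.00097657] [ 0.53671149 -0.20027268  0.04616687]
pos [ 0.2536 -0.5709  0.2309] rpy [-3.1408e+00  6.0000e-04 -4.2800e-01] delta cm [ 3.130e+00 -4.769e+01  2.000e-02] |d| 47.8
```

Call:
{"api": "arm_command", "payload": {
  "translation": [
    [0.26,-4,0],
    [0.26,-4,0],
    [0.26,-4,0],
    [0.26,-4,0],
    [0.26,-4,0],
    [0.26,-4,0],
    [0.26,-4,0],
    [0.26,-4,0],
    [0.26,-4,0],
    [0.26,-4,0],
    [0.26,-4,0],
    [0.26,-4,0]
  ],
  "twist": [0,0,0,0,0,0,0,0,0,0,0,0],
  "grip": [0,0,0,0,0,0,0,0,0,0,0,0]
}}

```text
t: 1.95
ee_pos: [0.4792, -0.1446, 0.2312]
ee_rot: [3.142, 0.0, -0.422]
ft_force: [-0.2, -0.2, 0.9]
finger_gap: 0.0004
finger_force: 0.0
```

```bash
python3 -c "
from h import *
go(.4225,.197,.15)"
```

```text
pos [ 0.4792 -0.1446  0.2312] rpy [ 3.1416e+00  2.0000e-04 -4.2230e-01] delta cm [-19.17 -28.83   8.13] |d| 35.6
```

Call:
{"api": "arm_command", "payload": {
  "translation": [
    [-1.91,-2.88,0],
    [-1.91,-2.88,0],
    [-1.92,-2.88,0],
    [-1.92,-2.88,0],
    [-1.92,-2.88,0],
    [-1.92,-2.88,0],
    [-1.92,-2.88,0],
    [-1.92,-2.88,0],
    [-1.92,-2.88,0],
    [-1.92,-2.88,0],
    [0,0,0],
    [0,0,0]
  ],
  "twist": [0,0,0,0,0,0,0,0,0,0,0,0],
  "grip": [0,0,0,0,0,0,0,0,0,0,0,0]
}}

```text
t: 3.15
ee_pos: [0.4214, 0.1955, 0.2312]
ee_rot: [3.141, 0.0, -0.42]
ft_force: [0.6, -1.0, -0.2]
finger_gap: 0.0
finger_force: 0.0
```

```bash
python3 - <<'E'
from h import *
go(.4225,.197,.15)
c=cam('wrist'); X=cloud(c); save('w1.png',c[0]); im=c[0].astype(int)
red=(im[...,0]>140)&(im[...,1]<80)&(im[...,2]<80)&np.isfinite(X[...,2])
k,l,st,ce=cv2.connectedComponentsWithStats(red.astype(np.uint8))
for i in range(1,k):
    if st[i,4]>50:
        p=X[l==i]; p=p[p[:,2]>np.percentile(p[:,2],40)]; print(ce[i],st[i,4],p.mean(0),((p.min(0)+p.max(0))/2).round(4),p.min(0).round(4),p.max(0).round(4))
E
```

```text
pos [0.4214 0.1955 0.2312] rpy [ 3.141e+00  1.000e-04 -4.199e-01] delta cm [ 0.04 -0.18  8.12] |d| 8.1
[329.54621849  21.24369748] 119 [0.53812176 0.13510143 0.10579957] [0.5368 0.1356 0.1064] [0.5298 0.132  0.1005] [0.5438 0.1392 0.1122]
[120.27227723  10.76732673] 202 [0.63232178 0.29760832 0.02892513] [0.6321 0.2975 0.0296] [0.6254 0.291  0.0281] [0.6387 0.3039 0.0312]
[524.52317497  80.83661645] 1726 [0.43311784 0.00527533 0.07650339] [0.4331 0.0053 0.0771] [ 0.415  -0.0131  0.0758] [0.4513 0.0237 0.0784]
[320.18731988 171.1815562 ] 347 [0.42407889 0.19321255 0.04059648] [0.4239 0.1929 0.0411] [0.4143 0.184  0.0398] [0.4335 0.2017 0.0423]
[160.36986301 242.87671233] 73 [0.42040041 0.38242735 0.02904623] [0.4213 0.3824 0.0292] [0.4147 0.3784 0.0284] [0.4279 0.3865 0.0301]
```

View pics/w1.png

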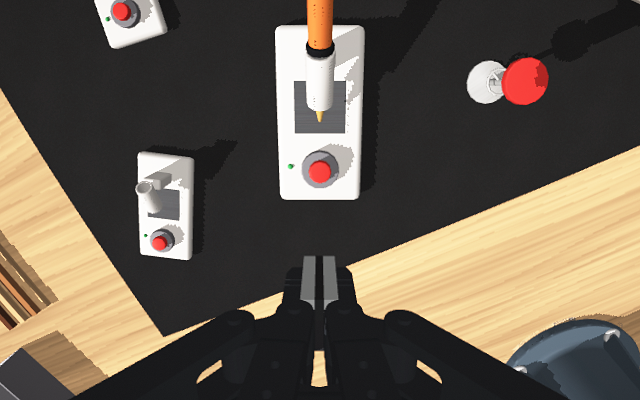

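The wrist view has the button at (320,171) and the pen directly ahead along the tool's x axis, at column 320. The button centre is near (0.423, 0.195) with its top at about 0.040, so I can descend from here.

Call:
{"api": "arm_command", "payload": {
  "translation": [
    [0.1,0,3],
    [0,0,3],
    [0,0,3],
    [0,0,3],
    [0,0,3],
    [0,0,2],
    [0,0,1],
    [0,0,0.3],
    [0,0,0],
    [0,0,0]
  ],
  "twist": [0,0,0,0,0,0,0,0,0,0],
  "grip": [0,0,0,0,0,0,0,0,0,0]
}}

```text
t: 4.2
ee_pos: [0.4236, 0.1947, 0.0492]
ee_rot: [-3.14, -0.002, -0.423]
ft_force: [-0.6, -0.4, -0.3]
finger_gap: -0.0003
finger_force: 0.0
```

Call:
{"api": "arm_command", "payload": {
  "translation": [
    [0,0,0.2],
    [0,0,0.2],
    [0,0,0.2],
    [0,0,0.1],
    [0,0,0]
  ],
  "twist": [0,0,0,0,0],
  "grip": [0,0,0,0,0]
}}

```text
t: 4.7
ee_pos: [0.4226, 0.1948, 0.0412]
ee_rot: [3.141, 0.0, -0.422]
ft_force: [0.4, 0.0, -0.3]
finger_gap: -0.0002
finger_force: 0.0
```

Call:
{"api": "arm_command", "payload": {
  "translation": [
    [0,0,0.1],
    [0,0,0.1],
    [0,0,0.1],
    [0,0,0]
  ],
  "twist": [0,0,0,0],
  "grip": [0,0,0,0]
}}

```text
t: 5.1
ee_pos: [0.4227, 0.1948, 0.0383]
ee_rot: [-3.142, 0.0, -0.422]
ft_force: [-1.2, 0.2, 3.3]
finger_gap: -0.0002
finger_force: 1.3
```

Call:
{"api": "arm_command", "payload": {
  "translation": [
    [0,0,0.1],
    [0,0,0.1],
    [0,0,0]
  ],
  "twist": [0,0,0],
  "grip": [0,0,0]
}}

```text
t: 5.4
ee_pos: [0.4227, 0.1948, 0.0363]
ee_rot: [3.142, 0.0, -0.422]
ft_force: [-0.1, 0.4, 3.4]
finger_gap: 0.0002
finger_force: 1.8
```

Call:
{"api": "arm_command", "payload": {
  "translation": [
    [0,0,0.1],
    [0,0,0]
  ],
  "twist": [0,0],
  "grip": [0,0]
}}

```text
t: 5.6
ee_pos: [0.4227, 0.1948, 0.0359]
ee_rot: [-3.141, -0.0, -0.422]
ft_force: [-1.5, 0.0, 9.9]
finger_gap: -0.0
finger_force: 4.8
```

Call:
{"api": "arm_command", "payload": {
  "translation": [
    [0,0,0.1],
    [0,0,0],
    [0,0,0]
  ],
  "twist": [0,0,0],
  "grip": [0,0,0]
}}

```text
t: 5.9
ee_pos: [0.4227, 0.1948, 0.0358]
ee_rot: [-3.141, -0.001, -0.422]
ft_force: [-3.1, -0.4, 18.2]
finger_gap: -0.0001
finger_force: 9.1
```

```bash
python3 - <<'E'
from h import *
go(.423,.195,.2)
for n in ['side']:
    c=cam(n); X=cloud(c); save('press.png',cv2.resize(c[0][170:350,240:420],None,fx=3.3,fy=3.3,interpolation=cv2.INTER_CUBIC))
E
```

```text
pos [0.4227 0.1948 0.0358] rpy [-3.141e+00 -8.000e-04 -4.220e-01] delta cm [  0.03  -0.04 -16.42] |d| 16.4
```

View pics/press.png

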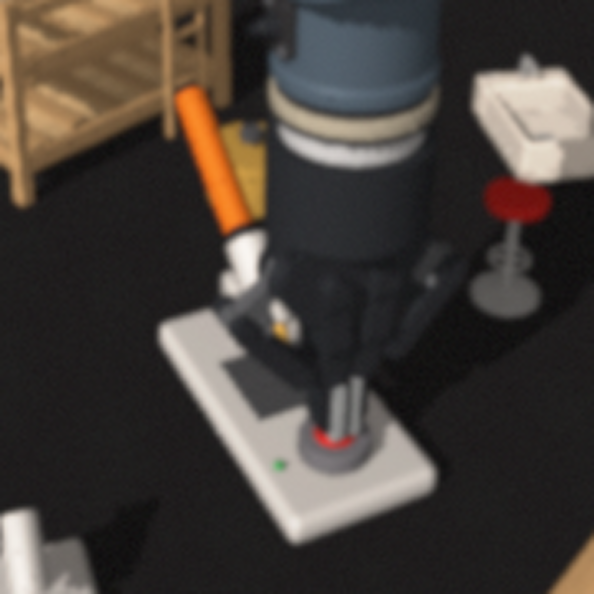

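The fingers sit on the red cap and hit a hard stop about 5 mm below the first contact height, at 18 N, so the button is fully down. I'll lift, move back over the pen and open.

Call:
{"api": "arm_command", "payload": {
  "translation": [
    [0,0,-0.5],
    [0,0,-2],
    [0,0,-4],
    [0,0,-4],
    [0,0,-4],
    [0,0,-4],
    [0,0,-2],
    [0,0,0],
    [0,0,0]
  ],
  "twist": [0,0,0,0,0,0,0,0,0],
  "grip": [0,0,0,0,0,0,0,0,0]
}}

```text
t: 6.85
ee_pos: [0.4225, 0.1946, 0.2391]
ee_rot: [-3.142, -0.0, -0.422]
ft_force: [-0.1, 0.6, 0.0]
finger_gap: -0.0004
finger_force: 0.0
```

```bash
cat > pen.py <<'E'
from h import *
go(.554,.138,.24)
c=cam('wrist'); X=cloud(c); hsv=cv2.cvtColor(c[0],cv2.COLOR_RGB2HSV).astype(int)
T=toolT()
og=(hsv[...,0]>6)&(hsv[...,0]<19)&(hsv[...,1]>190)&(hsv[...,2]>120)&(X[...,2]>.075)&(X[...,2]<.3)&(np.hypot(X[...,0]-.555,X[...,1]-.137)<.06)
v,u=np.nonzero(og); p=X[og]; print(len(p),u.mean(),v.min(),v.max())
tl=(p-T[:3,3])@T[:3,:3]
m=tl.mean(0); d=np.linalg.svd(tl-m)[2][0]; print('tool-frame surf mean',m.round(4),'dir',d.round(3))
f=np.polyfit(tl[:,0],tl[:,1],1); print('ytool vs xtool',f)
from scipy.optimize import least_squares
def res(q):
    a=np.array([q[2],q[3],1]); a/=np.linalg.norm(a); w=p-np.array([q[0],q[1],.12]); return np.linalg.norm(w-np.outer(w@a,a),axis=1)-.009
r=least_squares(res,[.558,.136,1.09,-.48],loss='soft_l1',f_scale=.001); q=r.x
print('axis at z=.12',q.round(4),'tilt',np.degrees(np.arctan(np.hypot(q[2],q[3]))),'az',np.degrees(np.arctan2(q[3],q[2])),np.abs(r.fun).mean())
save('w2.png',c[0])
E
python3 pen.py
```

```text
pos [0.4225 0.1946 0.2391] rpy [-3.1416e+00 -3.0000e-04 -4.2220e-01] delta cm [14.31 -0.22 -0.08] |d| 14.3
494 325.10323886639674 0 52
tool-frame surf mean [0.1247 0.004  0.1353] dir [-0.807 -0.033  0.589]
ytool vs xtool [ 0.05050837 -0.00229129]
axis at z=.12 [ 0.5678  0.1296  1.2597 -0.5674] tilt 54.10293078677968 az -24.24829751333258 0.00041579968863992504
```

Call:
{"api": "arm_command", "payload": {
  "translation": [
    [2,0,0],
    [2,0,0],
    [2,0,0],
    [2,0,0],
    [0,0,0],
    [0,0,0]
  ],
  "twist": [0,0,0,0,0,0],
  "grip": [8.5,8.5,8.5,8.5,8.5,8.5]
}}

```text
t: 7.5
ee_pos: [0.4944, 0.1618, 0.2375]
ee_rot: [3.14, 0.004, -0.423]
ft_force: [-0.4, -0.3, -0.1]
finger_gap: 0.0844
finger_force: 0.0
```

```bash
python3 pen.py
```

```text
pos [0.4944 0.1618 0.2375] rpy [ 3.1395  0.0041 -0.423 ] delta cm [ 6.41 -0.28 -0.28] |d| 6.4
1038 322.77360308285165 52 154
tool-frame surf mean [0.07   0.003  0.1173] dir [-0.815  0.013  0.58 ]
ytool vs xtool [-0.0148908   0.00403867]
axis at z=.12 [ 0.5678  0.1296  1.2667 -0.5738] tilt 54.27885799443306 az -24.370742209615504 0.0003967572565579157
```

View pics/w2.png

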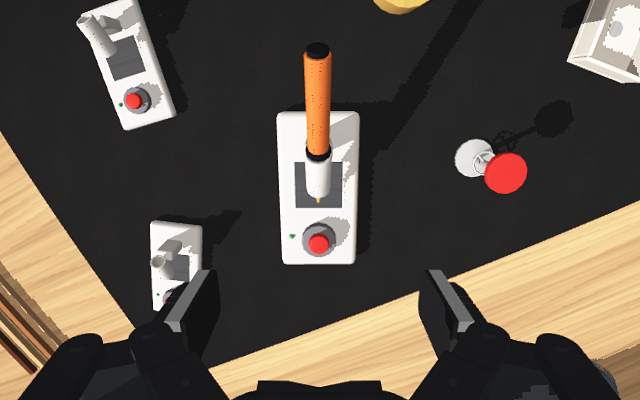

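The wrist view shows the pen at columns 317-318, with the collar at (318,152) and tail at (317,50). It's centred between the fingers, whose middle is at about 319. Three views agree on a tilt of about 54 degrees, which I put down to slack in the sleeve. Now I'll move in and grip.

Call:
{"api": "arm_command", "payload": {
  "translation": [
    [2.25,0,0],
    [2.25,0,0],
    [2.25,0,0],
    [0,0,3],
    [0,0,3],
    [0,0,3],
    [0,0,3],
    [0,0,2],
    [0,0,0.5],
    [0,0,0],
    [0,0,0]
  ],
  "twist": [0,0,0,0,0,0,0,0,0,0,0],
  "grip": [8.5,8.5,8.5,8.5,8.5,8.5,8.5,8.5,8.5,8.5,8.5]
}}

```text
t: 8.65
ee_pos: [0.5577, 0.1347, 0.0953]
ee_rot: [-3.141, -0.001, -0.422]
ft_force: [0.1, -0.2, 0.5]
finger_gap: 0.085
finger_force: 0.0
```

Call:
{"api": "arm_command", "payload": {
  "translation": [
    [0,0,0],
    [0,0,0],
    [0,0,0],
    [0,0,0],
    [0,0,0],
    [0,0,0],
    [0,0,0],
    [0,0,0]
  ],
  "twist": [0,0,0,0,0,0,0,0],
  "grip": [5,3,2.5,2,1.5,1,1,1],
  "newtons": 30
}}

```text
t: 9.45
ee_pos: [0.5575, 0.1342, 0.0945]
ee_rot: [-3.142, -0.0, -0.422]
ft_force: [-0.6, -1.6, 2.4]
finger_gap: 0.017
finger_force: 29.2
```

Call:
{"api": "arm_command", "payload": {
  "translation": [
    [0.4,0,-0.33],
    [0.77,0,-0.64],
    [0.77,0,-0.64],
    [0.77,0,-0.64],
    [0.77,0,-0.64]
  ],
  "twist": [0,0,0,0,0],
  "grip": [1,1,1,1,1]
}}

```text
t: 9.95
ee_pos: [0.5901, 0.1196, 0.124]
ee_rot: [-3.141, -0.001, -0.422]
ft_force: [-0.6, 0.3, -0.7]
finger_gap: 0.0172
finger_force: 29.3
```

Call:
{"api": "arm_command", "payload": {
  "translation": [
    [0.77,0,-0.64],
    [0.77,0,-0.64],
    [0.77,0,-0.64],
    [0.77,0,-0.64],
    [0.77,0,-0.64],
    [0.77,0,-0.64],
    [0,0,0],
    [0,0,0]
  ],
  "twist": [0,0,0,0,0,0,0,0],
  "grip": [1,1,1,1,1,1,1,1]
}}

```text
t: 10.75
ee_pos: [0.6311, 0.1011, 0.1616]
ee_rot: [3.142, 0.0, -0.422]
ft_force: [0.1, -0.1, -1.3]
finger_gap: 0.0168
finger_force: 29.3
```

```bash
cat > held.py <<'E'
from h import *
import sys
T=toolT(); G=T[:3,3]-.019*T[:3,2]*1
print('grasp',G.round(4))
def tip(n):
    c=cam(n); X=cloud(c); hsv=cv2.cvtColor(c[0],cv2.COLOR_RGB2HSV).astype(int)
    og=(hsv[...,0]>6)&(hsv[...,0]<19)&(hsv[...,1]>190)&(hsv[...,2]>110)&(np.linalg.norm(X-G,axis=-1)<.075)
    p=X[og]
    if len(p)>30:
        m=p.mean(0); d=np.linalg.svd(p-m)[2][0]; d*=np.sign(d[2]); print(n,len(p),m.round(4),'tilt',np.degrees(np.arccos(d[2])).round(1),'az',np.degrees(np.arctan2(d[1],d[0])).round(1),'zrange',p[:,2].min().round(4),p[:,2].max().round(4))
    return c
c=tip('side'); tip('top'); tip('wrist')
# project grasp into side for a crop
K,D,P=c[2:]; q=np.linalg.inv(P)@np.r_[G-[0,0,.05],1]; uv=cv2.projectPoints(np.array([[q[0],-q[1],-q[2]]]),np.zeros(3),np.zeros(3),K,D)[0].ravel(); print(uv)
x0,y0=(np.clip(uv-80,0,[480,240])).astype(int); print('crop origin',x0,y0)
save(sys.argv[1],cv2.resize(c[0][y0:y0+160,x0:x0+160],None,fx=3.7,fy=3.7,interpolation=cv2.INTER_CUBIC))
E
python3 held.py h1.png
```

```text
grasp [0.6311 0.1011 0.1806]
side 202 [0.615  0.1109 0.1756] tilt 53.6 az -30.6 zrange 0.1564 0.2023
top 51 [0.606  0.1136 0.1697] tilt 54.1 az -65.3 zrange 0.1549 0.1764
wrist 2787 [0.6417 0.0957 0.196 ] tilt 54.7 az -20.4 zrange 0.152 0.2102
[287.73881054 190.5432642 ]
crop origin 207 110
```

View pics/h1.png

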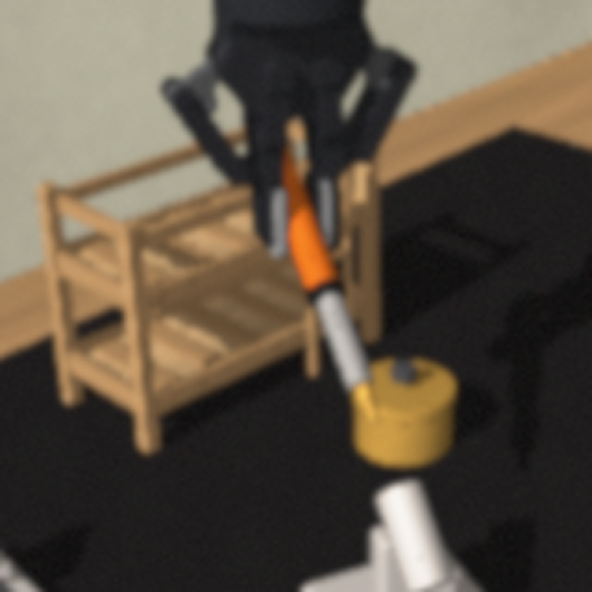

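The pen is out of the sleeve and held at about 54 degrees, nib near crop (370,410). The interface can't tilt the tool, so I'll turn the pen in the grip. I'll push its nib end against the far (+x) end edge of the fixed slab, swinging the gripper along an arc. First I need the clearance to the bed and tin.

```bash
python3 - <<'E'
from h import *
for n in ['top','side']:
    z=np.load(n+'0.npz'); X=cloud([z['arr_%d'%i] for i in range(5)]).reshape(-1,3)
    b=X[(X[:,0]>.66)&(X[:,0]<.86)&(abs(X[:,1]-.03)<.13)&(X[:,2]>.1)&(X[:,2]<.2)]
    print(n,len(b),np.percentile(b,[0.5,99.5],axis=0).round(3))
    for y in (.1,.06,.02,-.02): 
        q=b[abs(b[:,1]-y)<.015]; 
        if len(q): print(y,q[:,0].min().round(3),q[:,2].max().round(3))
    t=X[(np.hypot(X[:,0]-.623,X[:,1]-.019)<.045)&(X[:,2]>.025)&(X[:,2]<.08)]; print('tin',np.percentile(t,[1,99],axis=0).round(3))
    # slab end edge near stand +x
    ex=np.array([.9135,-.4067]); ey=np.array([.4067,.9135]); q=X[:,:2]-[.4849,.1692]; s=q@ex; w=q@ey
    e=X[(abs(w)<.035)&(s>.05)&(s<.09)&(X[:,2]>.014)&(X[:,2]<.024)]; print('edge s',np.percentile((e[:,:2]-[.4849,.1692])@ex,[95,99,100]).round(4),np.median(e[:,2]))
E
```

```text
top 4229 [[ 0.719 -0.067  0.1  ]
 [ 0.82   0.129  0.153]]
0.1 0.73 0.15
0.06 0.727 0.149
0.02 0.725 0.15
-0.02 0.717 0.149
tin [[ 0.596 -0.01   0.036]
 [ 0.655  0.049  0.056]]
edge s [0.0659 0.0667 0.0676] 0.019673884339574288
side 2396 [[ 0.718 -0.068  0.1  ]
 [ 0.821  0.133  0.152]]
0.1 0.729 0.146
0.06 0.726 0.146
0.02 0.724 0.146
-0.02 0.717 0.146
tin [[ 0.596 -0.01   0.026]
 [ 0.654  0.046  0.057]]
edge s [0.0656 0.0671 0.0674] 0.020940920285773795
```

Call:
{"api": "arm_command", "payload": {
  "translation": [
    [0.7,0,0],
    [0.7,0,1],
    [0,0,2],
    [0,0,2],
    [0,0,2],
    [0,0,0],
    [0,0,0]
  ],
  "twist": [0,0,0,0,0,0,0],
  "grip": [1,1,1,1,1,1,1]
}}

```text
t: 11.6
ee_pos: [0.644, 0.0952, 0.0909]
ee_rot: [3.141, 0.001, -0.422]
ft_force: [0.4, 0.1, -0.6]
finger_gap: 0.017
finger_force: 29.3
```

```bash
cat > nib.py <<'E'
from h import *
import sys
th=np.radians(float(sys.argv[1])); T=toolT(); G=T[:3,3]-.019*T[:3,2]
ex=np.array([.9135,-.4067]); O=np.array([.4849,.1692])
a=np.r_[ex*np.sin(th),np.cos(th)]
b=np.r_[ex*np.cos(th),-np.sin(th)]; e=np.cross(a,b)
print('grasp s,z',((G[:2]-O)@ex).round(4),G[2].round(4))
for n in ['side','top','wrist']:
    c=cam(n); X=cloud(c).reshape(-1,3); w=X-G; s=w@a; u=w@b; v=w@e
    m=(s<.06)&(s>-.16)&(abs(u)<.035)&(abs(v)<.014)&(X[:,2]>.006)
    # silhouettes per s slice
    o=[]
    for lo in np.arange(-.135,-.03,.0125):
        k=m&(s>=lo)&(s<lo+.0125)&(((X[:,:2]-O)@ex>.072)|(X[:,2]>.03))
        if k.sum()>2: o.append((round((lo+.006)*1000),int(k.sum()),round(np.median(u[k])*1000,1),round(np.median(v[k])*1000,1)))
    print(n,'(s,n,u,v mm)',o)
E
python3 nib.py 54
```

```text
grasp s,z 0.1755 0.1099
side (s,n,u,v mm) [(-116, 13, np.float64(-1.4), np.float64(0.8)), (-104, 33, np.float64(-2.9), np.float64(1.6)), (-92, 47, np.float64(-5.0), np.float64(2.6)), (-79, 42, np.float64(-5.5), np.float64(2.3)), (-67, 40, np.float64(-5.5), np.float64(2.9)), (-54, 60, np.float64(-5.9), np.float64(2.6)), (-42, 51, np.float64(-7.6), np.float64(3.1)), (-29, 53, np.float64(-7.8), np.float64(3.7))]
top (s,n,u,v mm) []
wrist (s,n,u,v mm) [(-104, 11, np.float64(-5.0), np.float64(1.2)), (-92, 88, np.float64(-5.2), np.float64(0.5)), (-79, 90, np.float64(-5.3), np.float64(0.5)), (-67, 40, np.float64(-5.7), np.float64(0.5)), (-54, 33, np.float64(-9.0), np.float64(-0.6)), (-42, 474, np.float64(-7.0), np.float64(-0.1)), (-29, 266, np.float64(-7.2), np.float64(0.4))]
```

Call:
{"api": "arm_command", "payload": {
  "translation": [
    [0,0,1],
    [0,0,1],
    [0,0,1],
    [0,0,0.3],
    [0,0,0],
    [0,0,0]
  ],
  "twist": [0,0,0,0,0,0],
  "grip": [1,1,1,1,1,1],
  "newtons": 20
}}

```text
t: 12.35
ee_pos: [0.644, 0.0954, 0.0585]
ee_rot: [-3.142, 0.0, -0.422]
ft_force: [0.1, 0.8, -0.6]
finger_gap: 0.0171
finger_force: 29.3
```

Call:
{"api": "arm_command", "payload": {
  "translation": [
    [-0.97,0,-0.18],
    [-0.97,0,-0.18],
    [-0.53,0,-0.65],
    [-0.53,0,-0.66],
    [-0.7,0,-0.62],
    [-0.71,0,-0.63],
    [0,0,0]
  ],
  "twist": [0,0,0,0,0,0,0],
  "grip": [1,1,1,1,1,1,1]
}}

```text
t: 13.05
ee_pos: [0.6036, 0.114, 0.0894]
ee_rot: [-3.141, -0.002, -0.422]
ft_force: [3.1, -1.6, 2.4]
finger_gap: 0.0171
finger_force: 31.6
```

```bash
python3 held.py h2.png; python3 nib.py 35
```

```text
grasp [0.6035 0.114  0.1084]
side 214 [0.5943 0.1198 0.0993] tilt 30.7 az -33.3 zrange 0.0722 0.1361
wrist 234 [0.629  0.1024 0.1399] tilt 84.8 az 70.4 zrange 0.135 0.146
[294.22020995 228.7211186 ]
crop origin 214 148
grasp s,z 0.1311 0.107
side (s,n,u,v mm) [(-116, 3, np.float64(-32.1), np.float64(12.9)), (-104, 20, np.float64(4.0), np.float64(2.4)), (-92, 41, np.float64(1.0), np.float64(2.8)), (-79, 45, np.float64(0.9), np.float64(2.4)), (-67, 45, np.float64(0.8), np.float64(2.6)), (-54, 45, np.float64(-0.4), np.float64(2.2)), (-42, 64, np.float64(-2.8), np.float64(3.5)), (-29, 59, np.float64(-3.1), np.float64(3.0))]
top (s,n,u,v mm) [(-42, 6, np.float64(1.3), np.float64(-6.4))]
wrist (s,n,u,v mm) [(-116, 158, np.float64(-28.6), np.float64(-1.3)), (-104, 360, np.float64(-32.6), np.float64(0.0))]
```

The pivot works: the tilt is now about 31 degrees with only about 4 N at the wrist. I'll continue the arc to upright.

Call:
{"api": "arm_command", "payload": {
  "translation": [
    [-0.8,0,-0.5],
    [-0.8,0,-0.49],
    [-0.87,0,-0.35],
    [-0.88,0,-0.34],
    [-0.92,0,-0.19],
    [-0.93,0,-0.19],
    [0,0,0]
  ],
  "twist": [0,0,0,0,0,0,0],
  "grip": [1,1,1,1,1,1,1]
}}

```text
t: 14.05
ee_pos: [0.5551, 0.1354, 0.109]
ee_rot: [3.142, 0.0, -0.421]
ft_force: [3.1, -0.9, 0.0]
finger_gap: 0.0171
finger_force: 35.7
```

```bash
python3 held.py h3.png; python3 nib.py 2
```

```text
grasp [0.5551 0.1354 0.128 ]
side 186 [0.5547 0.1371 0.119 ] tilt 6.3 az -65.9 zrange 0.086 0.1688
wrist 4089 [0.5706 0.1282 0.1433] tilt 5.8 az -23.8 zrange 0.0849 0.1724
[305.10181008 233.87489173]
crop origin 225 153
grasp s,z 0.0786 0.1275
side (s,n,u,v mm) [(-92, 25, np.float64(-5.4), np.float64(5.4)), (-79, 47, np.float64(-5.2), np.float64(4.5)), (-67, 48, np.float64(-4.5), np.float64(3.6)), (-54, 38, np.float64(-2.6), np.float64(2.5)), (-42, 67, np.float64(-3.1), np.float64(3.7)), (-29, 54, np.float64(-2.3), np.float64(3.6))]
top (s,n,u,v mm) [(-54, 3, np.float64(-34.1), np.float64(4.3))]
wrist (s,n,u,v mm) [(-104, 5, np.float64(3.5), np.float64(2.3)), (-92, 88, np.float64(4.9), np.float64(-0.4)), (-79, 99, np.float64(6.2), np.float64(-0.4)), (-67, 59, np.float64(7.5), np.float64(0.2)), (-54, 20, np.float64(12.5), np.float64(1.4)), (-42, 448, np.float64(11.3), np.float64(-0.4)), (-29, 266, np.float64(13.1), np.float64(0.1))]
```

View pics/h3.png

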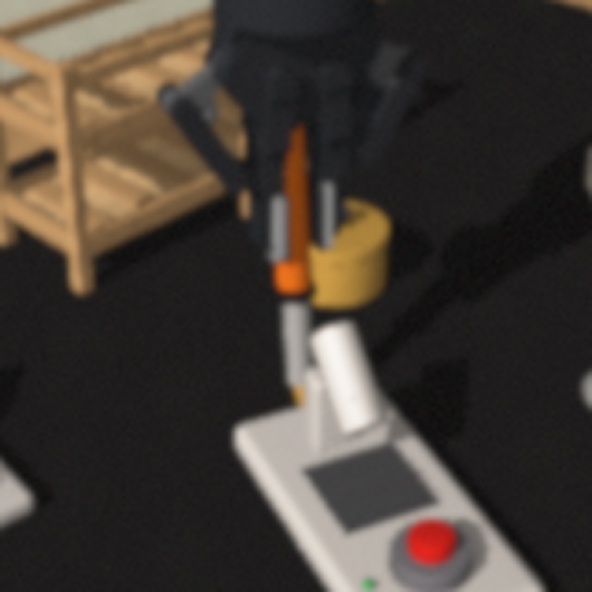

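The pen is nearly upright at about 6 degrees, nib at crop (300,395), just behind the slab end. I'll push the last bit, then lift clear.

Call:
{"api": "arm_command", "payload": {
  "translation": [
    [-0.6,0,-0.05],
    [-0.5,0,0],
    [0,0,0],
    [0.3,0,0],
    [0,0,-2],
    [0,0,-3],
    [0,0,-3],
    [0,0,-3],
    [0,0,0],
    [0,0,0]
  ],
  "twist": [0,0,0,0,0,0,0,0,0,0],
  "grip": [1,1,1,1,1,1,1,1,1,1]
}}

```text
t: 15.35
ee_pos: [0.5477, 0.1382, 0.2188]
ee_rot: [3.141, 0.002, -0.422]
ft_force: [-0.4, -1.0, -1.7]
finger_gap: 0.0167
finger_force: 35.8
```

```bash
python3 held.py h4.png; python3 nib.py 0; python3 -c "
from h import *
go(.502,-.1706,.2385)"
```

```text
grasp [0.5478 0.1382 0.2378]
side 232 [0.5487 0.1396 0.2332] tilt 3.5 az -108.2 zrange 0.1968 0.2815
wrist 4956 [0.5618 0.1314 0.2523] tilt 1.9 az -19.5 zrange 0.1938 0.2807
[306.74688292 183.2322416 ]
crop origin 226 103
grasp s,z 0.0698 0.2362
side (s,n,u,v mm) [(-116, 7, np.float64(1.0), np.float64(0.6)), (-104, 20, np.float64(0.7), np.float64(1.8)), (-92, 45, np.float64(-1.5), np.float64(2.1)), (-79, 45, np.float64(-1.0), np.float64(2.4)), (-67, 54, np.float64(-0.4), np.float64(3.0)), (-54, 49, np.float64(0.2), np.float64(2.8)), (-42, 76, np.float64(-0.8), np.float64(4.0)), (-29, 67, np.float64(-0.1), np.float64(2.9))]
top (s,n,u,v mm) []
wrist (s,n,u,v mm) [(-92, 106, np.float64(9.7), np.float64(-0.2)), (-79, 126, np.float64(10.3), np.float64(0.4)), (-67, 122, np.float64(11.3), np.float64(-0.1)), (-54, 12, np.float64(14.0), np.float64(-0.9)), (-42, 512, np.float64(14.0), np.float64(-0.1)), (-29, 312, np.float64(15.0), np.float64(0.1))]
pos [0.5481 0.138  0.2176] rpy [ 3.1403e+00  2.8000e-03 -4.2230e-01] delta cm [ 8.44 30.04 -2.07] |d| 31.3
```

The pen is upright to within about 2 degrees, with the nib at z ≈ 0.116. That clears the stool and tap, so I'll carry it to the sink.

Call:
{"api": "arm_command", "payload": {
  "translation": [
    [0.3,1,0],
    [0.6,2,0],
    [0.84,3,0],
    [0.84,3,0],
    [0.84,3,0],
    [0.84,3,0],
    [0.84,3,0],
    [0.84,3,0],
    [0.84,3,0],
    [0.84,3,0],
    [0.6,2,0],
    [0.2,1,0]
  ],
  "twist": [0,0,0,0,0,0,0,0,0,0,0,0],
  "grip": [1,1,1,1,1,1,1,1,1,1,1,1]
}}

```text
t: 16.85
ee_pos: [0.5023, -0.1726, 0.2187]
ee_rot: [3.141, -0.0, -0.425]
ft_force: [-0.3, -0.4, -1.4]
finger_gap: 0.0169
finger_force: 35.8
```

Call:
{"api": "arm_command", "payload": {
  "translation": [
    [0,0,1],
    [0,0,1],
    [0,0,1],
    [0,0,0.5],
    [0,0,0],
    [0,0,0],
    [0,0,0]
  ],
  "twist": [0,0,0,0,0,0,0],
  "grip": [1,1,1,1,1,1,1]
}}

```text
t: 17.55
ee_pos: [0.5032, -0.17, 0.1842]
ee_rot: [3.142, -0.001, -0.422]
ft_force: [-0.3, -0.7, 0.9]
finger_gap: 0.0174
finger_force: 35.8
```

```bash
python3 held.py f.png; python3 -c "
from h import *
go(.502,-.1706,.1825)
for n in ['side','top','wrist']:
    X=cloud(cam(n)).reshape(-1,3); T=toolT(); G=T[:3,3]
    m=(np.hypot(X[:,0]-G[0],X[:,1]-G[1])<.02)&(X[:,2]>.055)&(X[:,2]<.12); p=X[m]
    if len(p): print(n,len(p),p[:,2].min().round(4),p[p[:,2]<p[:,2].min()+.015].mean(0).round(4))
"
```

```text
grasp [ 0.5032 -0.17    0.2032]
side 47 [ 0.5062 -0.165   0.1695] tilt 15.7 az -134.6 zrange 0.161 0.1784
wrist 4965 [ 0.5176 -0.1768  0.2194] tilt 1.6 az -21.1 zrange 0.1598 0.247
[411.48619915 156.99800873]
crop origin 331 76
pos [ 0.5031 -0.1702  0.1843] rpy [ 3.1415e+00 -1.0000e-03 -4.2200e-01] delta cm [-0.09  0.08  0.18] |d| 0.2
side 45 0.0865 [ 0.5051 -0.1692  0.0931]
top 8 0.1112 [ 0.5034 -0.1653  0.1146]
wrist 126 0.1052 [ 0.5112 -0.1738  0.1129]
```

View pics/f.png

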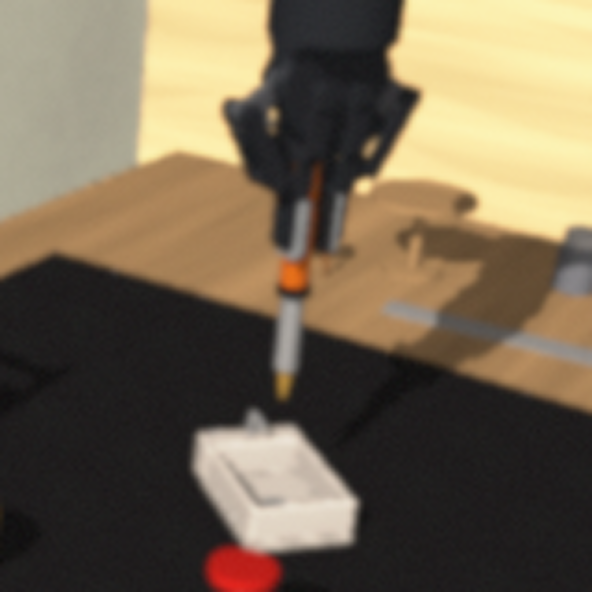

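The pen hangs upright over the sink with its nib at crop (283,400). The tip is at about (0.504, -0.169, 0.084), which puts it within 5 mm of the basin centre and about 5 cm above the rim.

```bash
python3 -c "
from h import *
print(env.finish_job())"
```

```text
the job is handed in; nothing more can be done
None
```

I pressed the button to its stop with the pen still in its sleeve, drew the pen out and turned it upright. I handed the job in with the pen held steady about 5 cm above the middle of the sink; no verdict came back.

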